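# Seat the tube block on the dry bath and clamp it

## Robot

A 6-joint arm with a two-finger parallel gripper is mounted at the origin on a cart in front of the work surface, level with it; the furniture and walls round the work are solid. World frame = base frame: x ahead of the robot, y to its left, z up, the work surface at z = 0. Lengths are in m, angles in degrees, forces in N, time in s.
With the tool pointing down it reaches from about 0.325 to 0.85 m from the base axis. Payload 15.5 kg.
Tool frame: the origin (TCP) lies at the very end of the fingers, on their centre line; the grasp point (between the pads) lies r.grip_point_offset behind it (r.grip_point_offset is the distance from the TCP to the grasp point, in m); z points along the fingers, y is the line along which they close (so a half turn about z gives the same grasp; the last joint's range is limited). The gripper opens to 91 mm and grips with 3 to 60 N. Pads are 32 mm wide; open, the fingers measure 118 mm over their backs; the gripper's body (76 mm by 178 mm) begins 60 mm behind the grasp point.
Start: joints at [61.736, 28.281, 77.091, -0, 74.628, -5.472], TCP at [0.242, 0.576, 0.214] pointing down, gripper open.
Joint ranges: [-166.48, 166.48], [-47.26, 123.95], [12.59, 153.08], [-70.14, 250.14], [6.76, 159.57], [-176.63, 176.63]. Speed limits (degrees/s): [108.29, 108.29, 147.25, 172.46, 172.46, 172.46].

## Interface

Orientations are given as a 3x3 rotation matrix whose columns are the frame's x, y, z axes.
In Python, from bench import r, get_image, camera_params, order, regions_of gives the robot as it stands.
- The arm moves only by the shell command python3 -m crank 'ROWS' [OPENING] [FORCE]. ROWS is JSON, a list that holds one entry, the list of rows, each a list of 6 numbers: the shift along the world's x, y, z in mm, then the turn, a rotation vector about the world's x, y, z in rad. In form: [[[x, y, z, ax, ay, az], ...]]. A call has 1 to 5 rows; each row is the pose to reach, as a shift and turn from the pose commanded when the call began; what a row does not reach only later rows make up. A row lasts 1/10 s, in which the tool goes at most 50 mm and 8.59 degrees, less where a joint would pass 70% of its speed; a pose out of reach is approached as far as the arm can. A call with a gripper value outside its range is refused whole. OPENING is the finger opening in mm, from 0 to 91.2, set as the call begins (- or left out, the last holds). The fingers move at their own pace and stop on an object; FORCE is the grip in N (left out, the last holds). Time passes only in rows, so rows that repeat a pose let the fingers close. It gives the time, the measured TCP pose, the force, the opening and the grip force at its end, in the units of the state.
- r.state(): the state, without advancing time (a new reading comes with each control period).
- get_image(name): name is "scene" or "side" or "wrist"; returns (picture, depth): 420x560x3 uint8, blue, green, red; 420x560 float32, m along the optical axis (not along the pixel's ray), 0 where there is no reading.
- camera_params(name): a dict with "fovy" (degrees; the focal length in pixels is half the picture's height over the tangent of half this angle, whatever the lens; pixels are square), "cx", "cy" (the principal point, pixels), "dist_coeffs" ([k1, k2, p1, p2, k3] as OpenCV has them; the pictures are not rectified), "R" (3x3) and "t" (3): a world point X has camera coordinates R X + t. Camera axes: x right, y down, z forward; pixel columns grow to the right and rows downward; lengths in m; the calibration is good to about 2 mm. A picture is of the moment at which its call begins: read the wrist's pose just before it. camera_params takes no time and is no camera call; for the wrist camera it gives the pose at the moment of the call.
- order.finish_job(): hands the job in; it is judged then, once.
Trained networks look in the newest picture that a camera, given by its name, has taken for a name from the list of things; names that differ only in an ending like _2 or _b are one class to them, and where a whole thing is asked for, a point or a joint stands for the part that bears it (a point fixed in the world has none). Each returns a list of dicts, best first, with "p" (0 to 1); they miss things now and then, are a little off and sometimes report something else, mostly with a low value. They report only what shows in the picture. A call takes as long as a camera call.
- regions_of(target, camera): "pixels" (420x560 bool, what is visible of it) and "box" ([left, top, width, height] in pixels, round what is visible of it).
The state is a dict: "time": time; "joint_pos": joint angles; "joint_vel": joint speeds; "joint_torque": joint torques, N m; "tool_pos": TCP position; "ee_rot": TCP orientation; "ft_force": force on the tool from outside, world axes, zero at the start; "torque": the same for the moment, N m; "opening": opening from 0.0 (shut) to 1.0 (fully open); "grip_force": force on a finger pad.
Only numpy, scipy, OpenCV 4.12 (cv2) and the standard library are available. Lean on these libraries where they do the work, as an engineer would, in place of code of your own. Each camera call takes 0.05 s, during which the arm holds its last target. There are 200 camera calls.

## Task

Lift the aluminium tube block by its handle and lower it onto the heating base so that both pegs go through its two holes, thick peg in the wide hole; keep hold of it until it rests fully home and flat. Then swing the red-knobbed clamp over the block's flange until it stops, and let go. Leave the bottles, timer, mug and dish where they are.

Things in the scene. Friction and masses are not known exactly. Their poses are not given: they have to be found in the camera images.
- dry_bath: White heating base (dry bath), fixed, 170 (its x) x 220 (its y) x 50 mm high, the top an aluminium plate. Origin: centre of the underside; z up; its x points away from the robot and from its display. Two steel pegs stand on the plate at x 0, y +60 and y -60 mm. Starts turned at most 0.25 rad from the world axes
- peg_big (a point): foot of the thick peg (y +60 mm) on the plate's top face, 50 mm above the base's underside. The peg is 14 mm thick and 20 mm tall: straight for 10 mm, then tapering by 3 mm in radius to the tip. A blue mark lies beyond it on the plate
- peg_small (a point): foot of the thin peg (y -60 mm) on the plate's top face; 9 mm thick, 20 mm tall, tapered like the other
- tube_block: Loose aluminium tube block, about 0.45 kg. Origin: centre of the underside; z up. Flange 80 (x) x 150 (y) x 12 mm with two through holes at x 0; on it a block 80 x 86 mm up to z 42 mm with coloured tube caps up to 47 mm. Seated, its axes agree with the base's, origin 50 mm above the base's. Starts flat, turned at most 0.5 rad from the world axes: the shorter turn is the right one
- hole_big (a point): centre of the wide hole (17 mm, for the thick peg; blue mark beside it) on the block's underside, at y +60 mm
- hole_small (a point): centre of the narrow hole (12 mm) on the block's underside, at y -60 mm
- handle (a point): middle of the block's black bow handle, 77 mm above the block's underside: a bar along the block's y, 12 mm thick in x, 70 mm long, from z 66 to 88 mm, open beneath but for 10 mm posts at y +-30
- clamp (a joint): swing clamp on the base: steel finger 40 mm long, 14 mm wide, on an upright pivot. At 0 it points along the base's -y (open); grows anticlockwise seen from above to the stop at 1.57, where it points along the base's +x, 3 mm above the flange of a seated block. Starts between 0 and 0.5. About 1.5 N at the knob moves it; it stays where left
- clamp_hinge (a point): pivot of the clamp, at x -62, y -62, z 64 mm in the base's frame
- clamp_knob (a point): middle of the clamp's red upright knob, 34 mm from the pivot along the finger, 98 mm above the base's underside; knob 16 mm thick, from 82 to 114 mm above the base's underside
- rinse_bottle: white bottle with a red cap, 48 mm wide, 101 mm tall, at the back; leave alone. Origin: centre of the underside
- stain_bottle: brown bottle with a blue cap, 40 mm wide, 75 mm tall, at the back; leave alone. Origin: centre of the underside
- timer: white round timer with a red dial, 64 mm wide, 38 mm tall, at the right; leave alone. Origin: centre of the underside
- mug: orange mug, 81 mm wide, 101 mm tall, at the left; leave alone. Origin: centre of the underside
- petri_dish: pale round dish, 87 mm wide, 17 mm tall, at the right; leave alone. Origin: centre of the underside
- microscope: white microscope, fixed, to the left of the block. An obstacle up to 0.53 m high at y 0.21 to 0.46 m: its foot and stage (0.2 m up) reach towards the robot to x 0.50 m, its eyepieces to x 0.47 m, 0.37 to 0.46 m up. Swing the arm round it close to the robot

How it is judged (in metres and radians):
On the way, in this order (a step that is already met when the one before it is completed fails the run):
1. the block, still held, is down over both pegs (underside within 6 mm of the plate), each hole with its own peg (horizontal distance between hole_big and peg_big below 0.005 m and horizontal distance between hole_small and peg_small below 0.005 m and z of hole_big in the frame of peg_big below 0.006 m and z of hole_small in the frame of peg_small below 0.006 m and contact force between the fingers and tube_block above 0.5 N), for 0.1 s.
2. the clamp is swung over the flange of the seated block (value of joint clamp above 1.3 rad and z of hole_big in the frame of peg_big below 0.003 m and z of hole_small in the frame of peg_small below 0.003 m), for 0.2 s.
At the end, for the whole second after the job is handed in: The block sits over both pegs, thick peg in the wide hole (hole centres within 5 mm of the pegs, underside within 3 mm of the plate, tilt under 0.05 rad), at rest, and the clamp stands beyond 1.3 rad (all of step 2 and horizontal distance between hole_big and peg_big below 0.005 m and horizontal distance between hole_small and peg_small below 0.005 m and angle between tube_block's own z axis and vertical below 0.05 rad and linear speed of tube_block below 0.02 m/s); the robot touches nothing.
It fails at once if a bottle, the timer, the mug or the dish is moved more than 30 mm (distance of any of rinse_bottle, stain_bottle, timer, mug, petri_dish from where it was at the start of the episode above 0.03 m).
It also fails if it takes over 54 s, if anything falls off the work surface, if the arm or the gripper's body presses on something with over 40 N, if the wrist force passes 120 N, or if a joint passes its speed limit or range.

## Working session

There is one attempt and no reset: what is moved stays moved. The work goes in short steps, Python scripts to look and compute and a shell command to move; the robot and the scene stay as the last step left them, time stands still between calls to the robot, and variables do not carry over. Pictures are saved under pics/ and viewed, at most 10 in all, crops included, and the job is handed in when it is done.

```bash
ls; mkdir -p pics; python3 - <<'E'
from bench import r,get_image,camera_params
import cv2,numpy as np
s=r.state();print(s['time'],s['tool_pos'],s['ee_rot'],r.grip_point_offset)
a=[]
for n in("scene","side"):
    im,d=get_image(n);cv2.imwrite(f"pics/{n}0.png",im);np.save(f"pics/{n}0.npy",d)
    p=camera_params(n);print(n,p['fovy'],p['dist_coeffs'],(-np.array(p['R']).T@p['t']).round(3),np.array(p['R'])[2].round(2))
E
```

```text
pics
0.0 [0.24193614 0.57584322 0.21331385] [[-9.21904276e-01  3.87417274e-01 -6.01370121e-04]
 [ 3.87417724e-01  9.21903582e-01 -1.13694107e-03]
 [ 1.13934660e-04 -1.28113228e-03 -9.99999173e-01]] 0.0188
scene 50.4733434840235 [-0.02179368  0.          0.          0.          0.        ] [-0.288 -0.757  1.295] [ 0.51  0.43 -0.74]
side 46.600368379598024 [-0.15085871  0.          0.          0.          0.        ] [0.143 0.948 1.516] [ 0.23 -0.57 -0.79]
```

View pics/scene0.png

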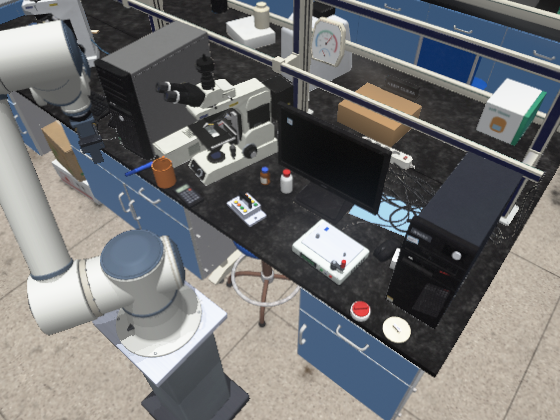

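View pics/side0.png

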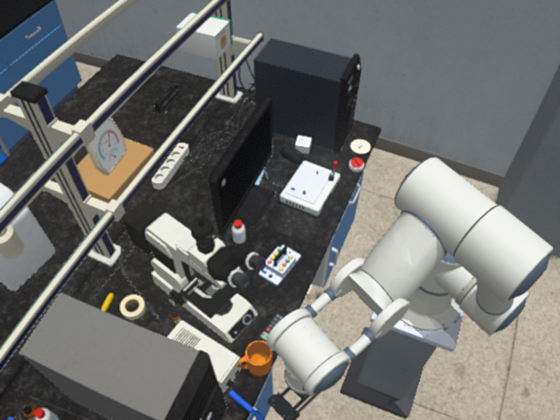

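The scene view shows the block at about (245,208) and the base at (330,250), with the clamp's red knob at (343,265). The side view shows the block at (281,263) and the base at (311,187). Next I'll measure them with the masks and depth.

```bash
cat > h.py <<'E'
import cv2,numpy as np
from bench import r,get_image,camera_params,regions_of
def K(p): 
    f=210/np.tan(np.radians(p['fovy'])/2); return np.array([[f,0,p['cx']],[0,f,p['cy']],[0,0,1]])
def world(p,uv,z):
    n=cv2.undistortPoints(np.float64(uv).reshape(-1,1,2),K(p),np.array(p['dist_coeffs'])).reshape(-1,2)
    c=np.c_[n,np.ones(len(n))]*np.reshape(z,(-1,1)); return (c-np.array(p['t']))@np.array(p['R'])
def cloud(p,d,mask):
    v,u=np.nonzero(mask&(d>0)); return world(p,np.c_[u,v],d[v,u])
def onplane(p,uv,h):
    a=world(p,uv,np.ones(len(np.reshape(uv,(-1,2))))); c=-np.array(p['R']).T@p['t']
    w=a-c; return c+w*((h-c[2])/w[:,2:])
def proj(p,X):
    return cv2.projectPoints(np.float64(X).reshape(-1,1,3),cv2.Rodrigues(np.array(p['R']))[0],np.float64(p['t']),K(p),np.array(p['dist_coeffs']))[0].reshape(-1,2)
E
python3 - <<'E'
from h import *
for n in("scene","side"):
    p=camera_params(n);im,d=get_image(n)
    for t in("dry_bath","tube_block","handle","clamp_knob","rinse_bottle","mug","timer"):
        L=regions_of(t,n)
        if not L: print(n,t,None);continue
        m=np.array(L[0]['pixels']);c=cloud(p,d,m)
        print(n,t,round(L[0]['p'],2),L[0]['box'],m.sum(),np.percentile(c,[2,50,98],axis=0).round(3).tolist())
        lev={"dry_bath":(.043,.057),"tube_block":(.036,.05),"handle":(.08,.095)}.get(t)
        if lev:
            q=c[(c[:,2]>lev[0])&(c[:,2]<lev[1])]
            if len(q)>5: print('   rect',cv2.minAreaRect(np.float32(q[:,:2]*1000)),len(q))
        # red knob
        if t=="dry_bath":
            b=im.astype(int);red=(b[...,2]>120)&(b[...,1]<80)&(b[...,0]<90)
            x,y,w,h=[int(k) for k in L[0]['box']];mm=np.zeros_like(red);mm[y-15:y+h+5,x-5:x+w+5]=1
            k=cloud(p,d,red&mm);k=k[k[:,2]>.07] if len(k) else k
            if len(k):print('   red',len(k),np.median(k,0).round(3),k.min(0).round(3),k.max(0).round(3))
E
```

```text
scene dry_bath 0.63 [291.5, 220.5, 79.1, 62.8] 2642 [[0.457, -0.391, 0.02], [0.528, -0.293, 0.046], [0.619, -0.182, 0.075]]
   rect ((542.0703125, -284.5527038574219), (213.91334533691406, 166.15869140625), 86.63013458251953) 1675
   red 23 [ 0.476 -0.377  0.109] [ 0.472 -0.38   0.089] [ 0.486 -0.37   0.117]
scene tube_block 0.56 [227.0, 192.7, 40.3, 34.3] 721 [[0.466, 0.018, -0.0], [0.502, 0.066, 0.035], [0.547, 0.162, 0.086]]
   rect ((511.1810607910156, 91.46456909179688), (89.39561462402344, 78.3218002319336), 75.30655670166016) 263
scene handle 0.69 [227.0, 190.7, 36.4, 34.4] 738 [[0.466, 0.018, -0.001], [0.502, 0.066, 0.035], [0.549, 0.162, 0.086]]
   rect ((511.350341796875, 88.797119140625), (60.81406784057617, 15.027847290039062), 80.6623764038086) 41
scene clamp_knob 0.64 [330.8, 262.7, 20.2, 7.3] 77 [[0.471, -0.38, 0.059], [0.476, -0.364, 0.076], [0.494, -0.337, 0.114]]
scene rinse_bottle 0.78 [280.0, 169.2, 11.1, 26.7] 239 [[0.678, 0.021, 0.001], [0.691, 0.035, 0.059], [0.714, 0.065, 0.101]]
scene mug 0.86 [154.3, 159.3, 17.6, 32.6] 505 [[0.385, 0.419, 0.005], [0.42, 0.43
[... 606 characters left out ...]
072265625, 93.58158874511719), (88.3890609741211, 81.57914733886719), 79.61234283447266) 352
side handle 0.8 [258.2, 247.6, 43.3, 35.7] 932 [[0.47, 0.018, -0.001], [0.512, 0.11, 0.038], [0.566, 0.169, 0.091]]
   rect ((518.2340087890625, 93.26846313476562), (69.88602447509766, 13.591520309448242), 79.67025756835938) 61
side clamp_knob 0.44 [327.6, 160.7, 11.1, 14.3] 88 [[0.474, -0.486, -0.008], [0.485, -0.367, 0.074], [0.522, -0.329, 0.115]]
side rinse_bottle 0.76 [231.2, 218.9, 15.9, 22.1] 237 [[0.684, 0.034, 0.001], [0.699, 0.057, 0.064], [0.72, 0.069, 0.105]]
side mug 0.76 [235.0, 340.8, 40.9, 35.2] 864 [[0.389, 0.422, -0.001], [0.434, 0.457, 0.049], [0.472, 0.505, 0.102]]
side timer None
```

```bash
python3 -m crank '[[[0,-50,5,0,0,-0.145],[0,-100,10,0,0,-0.29],[0,-150,15,0,0,-0.435],[0,-200,20,0,0,-0.58],[0,-246,25,0,0,-0.725]]]' 91
python3 -m crank '[[[15,-45,0,0,0,-0.125],[30,-90,0,0,0,-0.25],[50,-135,0,0,0,-0.375],[75,-178,0,0,0,-0.5],[100,-220,0,0,0,-0.625]]]'
```

```text
time: 1.4
tool_pos: [0.2416, 0.3282, 0.239]
ee_rot: [[-0.428, 0.904, 0.0], [0.904, 0.428, 0.0], [-0.0, 0.0, -1.0]]
ft_force: [0.5, 0.5, 1.0]
opening: 1.0
grip_force: 0.0
time: 1.9
tool_pos: [0.3395, 0.1139, 0.2393]
ee_rot: [[0.177, 0.984, 0.001], [0.984, -0.177, 0.0], [0.001, 0.001, -1.0]]
ft_force: [0.8, 1.4, 0.0]
opening: 1.001
grip_force: 0.0
```

```bash
python3 -m crank '[[[40,-10,0,0,0,0],[80,-20,0,0,0,0],[110,-22,0,0,0,0],[110,-22,0,0,0,0],[110,-22,0,0,0,0]]]'
python3 - <<'E'
from h import *
p=camera_params("wrist");im,d=get_image("wrist");cv2.imwrite("pics/w1.png",im)
print((-np.array(p['R']).T@p['t']).round(3),np.array(p['R']).round(2).tolist())
for t in("handle","tube_block"):
    L=regions_of(t,"wrist")
    if L:
        m=np.array(L[0]['pixels']);c=cloud(p,d,m);print(t,L[0]['p'],L[0]['box'],np.percentile(c,[2,50,98],axis=0).round(3).tolist())
        q=c[c[:,2]>.08];print(len(q),cv2.minAreaRect(np.float32(q[:,:2]*1000)),np.median(q,0))
        q=c[(c[:,2]>.006)&(c[:,2]<.018)];print(len(q),cv2.minAreaRect(np.float32(q[:,:2]*1000)))
        q=c[(c[:,2]>.039)&(c[:,2]<.05)];print(len(q),cv2.minAreaRect(np.float32(q[:,:2]*1000)))
E
```

```text
time: 2.4
tool_pos: [0.449, 0.0935, 0.2386]
ee_rot: [[0.173, 0.985, -0.001], [0.985, -0.173, 0.0], [-0.0, -0.001, -1.0]]
ft_force: [-1.4, -0.4, -0.7]
opening: 0.999
grip_force: 0.0
[0.46  0.157 0.408] [[0.99, -0.17, -0.0], [-0.17, -0.96, 0.24], [-0.04, -0.23, -0.97]]
handle 0.98 [302.8, 117.8, 76.1, 118.1] [[0.472, 0.019, 0.008], [0.514, 0.099, 0.041], [0.561, 0.163, 0.087]]
750 ((516.8966064453125, 90.57774353027344), (68.97367095947266, 12.356149673461914), 78.7711181640625) [0.51634586 0.09235661 0.08628673]
2572 ((516.8923950195312, 90.28944396972656), (150.5118865966797, 80.14665985107422), 78.81645202636719)
3744 ((516.9552612304688, 90.39799499511719), (85.928955078125, 80.05955505371094), 78.82996368408203)
tube_block 0.74 [304.8, 115.1, 70.1, 121.3] [[0.471, 0.019, -0.0], [0.513, 0.099, 0.041], [0.56, 0.163, 0.087]]
753 ((508.864990234375, 92.15043640136719), (68.9610366821289, 28.654502868652344), 78.92041778564453) [0.51632364 0.09249614 0.08629133]
2566 ((516.888916015625, 90.2716293334961), (150.47557067871094, 80.14665985107422), 78.81645202636719)
3736 ((516.9552612304688, 90.39799499511719), (85.928955078125, 80.05955505371094), 78.82996368408203)
```

View pics/w1.png

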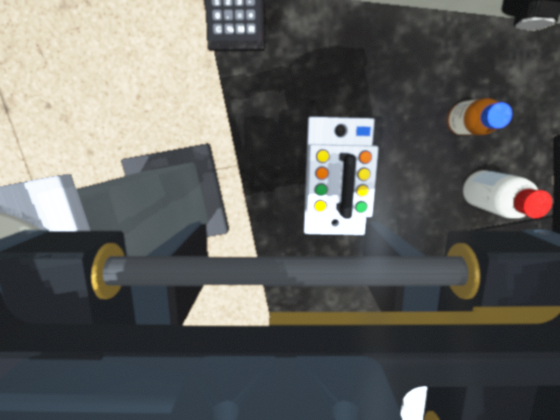

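The wrist view shows the block at (340,178), blue mark at its far (+y) end, and the handle bar at (347,185). It measures (0.5169, 0.0903), yaw -11.2°.

```bash
python3 -m crank '[[[40,-2,0,0,0,-0.022],[68,-3,-40,0,0,-0.022],[68,-3,-88,0,0,-0.022],[68,-3,-130,0,0,-0.022],[68,-3,-160,0,0,-0.022]]]' 60
python3 -m crank '[[[0,0,-20,0,0,0],[0,0,-20,0,0,0],[0,0,-20,0,0,0]]]'
```

```text
time: 3.05
tool_pos: [0.5154, 0.0908, 0.0769]
ee_rot: [[0.193, 0.981, -0.002], [0.981, -0.193, -0.0], [-0.001, -0.002, -1.0]]
ft_force: [-0.1, 0.6, -0.0]
opening: 0.659
grip_force: 0.0
time: 3.35
tool_pos: [0.5169, 0.0908, 0.0596]
ee_rot: [[0.193, 0.981, -0.0], [0.981, -0.193, -0.0], [-0.0, -0.0, -1.0]]
ft_force: [-0.0, 0.6, 1.1]
opening: 0.655
grip_force: 0.0
```

```bash
python3 -m crank '[[[0,0,0,0,0,0],[0,0,0,0,0,0],[0,0,0,0,0,0],[0,0,0,0,0,0],[0,0,0,0,0,0]]]' 0 40
python3 -m crank '[[[0,0,0,0,0,0],[0,0,0,0,0,0],[0,0,15,0,0,0],[0,0,50,0,0,0],[0,0,90,0,0,0]]]'
```

```text
time: 3.85
tool_pos: [0.5172, 0.0906, 0.0591]
ee_rot: [[0.194, 0.981, 0.0], [0.981, -0.194, 0.0], [0.0, 0.0, -1.0]]
ft_force: [0.3, -0.2, 0.6]
opening: 0.253
grip_force: 0.0
time: 4.35
tool_pos: [0.5157, 0.0905, 0.1487]
ee_rot: [[0.194, 0.981, -0.004], [0.981, -0.194, -0.0], [-0.001, -0.004, -1.0]]
ft_force: [0.6, 0.5, -5.5]
opening: 0.125
grip_force: 40.0
```

```bash
python3 -m crank '[[[-10,-25,25,0,0,0.02],[-28,-65,45,0,0,0.05],[-43,-105,60,0,0,0.08],[-58,-145,75,0,0,0.11],[-73,-185,90,0,0,0.133]]]'
python3 -m crank '[[[-15,-45,0,0,0,0],[-30,-90,0,0,0,0],[-45,-135,0,0,0,0],[-58,-175,0,0,0,0],[-65,-205,0,0,0,0]]]'
python3 -m crank '[[[0,-15,0,0,0,0],[0,-20,0,0,0,0],[0,-20,0,0,0,0],[0,-20,0,0,0,0],[0,-20,0,0,0,0]]]'
cat > m.py <<'E'
from h import *
import sys
st=r.state();p=camera_params("wrist");im,d=get_image("wrist");cv2.imwrite(f"pics/{sys.argv[1]}.png",im);np.save("pics/w.npy",d)
print(st['tool_pos'],np.degrees(np.arctan2(st['ee_rot'][1][1],st['ee_rot'][0][1])),st['opening'])
L=regions_of("dry_bath","wrist")
for l in L[:2]:
    m=np.array(l['pixels']);c=cloud(p,d,m);print(l['p'],l['box'])
    q=c[(c[:,2]>.042)&(c[:,2]<.056)];print(len(q),cv2.minAreaRect(np.float32(q[:,:2]*1000)),np.median(q[:,2]))
    for lo in (.059,.085,.105):
        k=c[(c[:,2]>lo)&(c[:,2]<lo+.012)];print(lo,len(k),np.percentile(k,[2,50,98],axis=0).round(4).tolist() if len(k) else '')
E
python3 m.py w2
```

```text
time: 4.85
tool_pos: [0.4427, -0.0956, 0.2392]
ee_rot: [[0.06, 0.998, -0.001], [0.998, -0.06, 0.0], [0.0, -0.001, -1.0]]
ft_force: [1.4, -0.9, -5.7]
opening: 0.128
grip_force: 40.0
time: 5.35
tool_pos: [0.3775, -0.3014, 0.2385]
ee_rot: [[0.063, 0.998, -0.001], [0.998, -0.063, 0.0], [0.0, -0.001, -1.0]]
ft_force: [2.5, 0.5, -5.4]
opening: 0.13
grip_force: 40.0
time: 5.85
tool_pos: [0.3793, -0.3183, 0.2389]
ee_rot: [[0.061, 0.998, -0.0], [0.998, -0.061, 0.0], [0.0, -0.0, -1.0]]
ft_force: [0.0, -0.0, -5.3]
opening: 0.127
grip_force: 40.0
[ 0.37928595 -0.31831004  0.23886404] -3.4828644197227807 0.1265851849746301
0.86 [347.6, 54.5, 169.1, 182.1]
24121 ((547.9296264648438, -283.033935546875), (214.4807586669922, 165.9923553466797), 86.19546508789062) 0.04835440058584766
0.059 334 [[0.4722, -0.3644, 0.0593], [0.543, -0.3315, 0.0654], [0.5555, -0.2185, 0.0709]]
0.085 0 
0.105 0
```

View pics/w2.png

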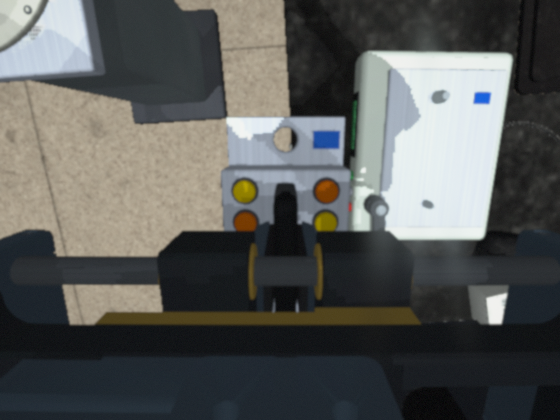

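The wrist view shows the pegs at (440,97) and (427,204), the blue mark at (482,98), the clamp pivot at (376,205), and the held block's wide hole at (285,139).

```bash
python3 - <<'E'
from h import *
p=camera_params("wrist");d=np.load("pics/w.npy");im=cv2.imread("pics/w2.png")
c=np.full(d.shape+(3,),np.nan);v,u=np.nonzero(d>0);c[v,u]=world(p,np.c_[u,v],d[v,u])
pk=[]
for n,(x,y) in dict(big=(440,97),small=(427,204)).items():
    w=c[y-14:y+14,x-16:x+16].reshape(-1,3)
    print(n,'plate',np.nanmedian(w[:,2]).round(4),'max',np.nanmax(w[:,2]).round(4))
    for t in(.054,.060,.065):
        k=w[w[:,2]>t]; print(t,len(k),np.nanmean(k,0).round(4),k.min(0).round(4),k.max(0).round(4)) if len(k) else 0
# held block flange top
w=c[112:168,220:352].reshape(-1,3); w=w[(w[:,2]>.15)]
print('zs',np.percentile(w[:,2],[5,25,50,75,95]).round(4))
f=w[w[:,2]<.203]
print(cv2.minAreaRect(np.float32(f[:,:2]*1000)))
# flange far (+y) edge line: for each column the max y
g=f; xs=np.linspace(.348,.40,20);E=[]
for a,b in zip(xs,xs[1:]):
    s=g[(g[:,0]>a)&(g[:,0]<b)]; 
    if len(s):E.append(((a+b)/2,s[:,1].max()))
E=np.array(E);k=np.polyfit(*E.T,1);print('edge slope deg',np.degrees(np.arctan(k[0])),k)
# hole: pixels inside w/ gap in flange depth
sub=c[120:160,265:305];gap=~(sub[...,2]>.15);vv,uu=np.nonzero(gap)
print('gap',len(vv),uu.mean()+265,vv.mean()+120)
zt=np.median(f[:,2]);print('hole on top plane',onplane(p,[[uu.mean()+265,vv.mean()+120]],zt),zt)
G=cv2.resize(im[110:170,215:355],None,fx=4,fy=4);H=cv2.resize(im[80:225,355:500],None,fx=3,fy=3)
o=np.zeros((max(G.shape[0],H.shape[0]),G.shape[1]+H.shape[1],3),np.uint8);o[:G.shape[0],:G.shape[1]]=G;o[:H.shape[0],G.shape[1]:]=H;o=cv2.resize(o,None,fx=.79,fy=.79);cv2.imwrite("pics/c2.png",o);print(o.shape)
E
```

```text
big plate 0.0491 max 0.0703
0.054 178 [ 0.5501 -0.2245  0.0638] [ 0.5453 -0.231   0.0541] [ 0.5572 -0.2172  0.0703]
0.06 132 [ 0.5509 -0.2243  0.066 ] [ 0.5465 -0.2305  0.0602] [ 0.5572 -0.2183  0.0703]
0.065 82 [ 0.5518 -0.224   0.0679] [ 0.5473 -0.229   0.065 ] [ 0.5572 -0.219   0.0703]
small plate 0.0492 max 0.0701
0.054 69 [ 0.5425 -0.3433  0.0617] [ 0.5394 -0.3478  0.0542] [ 0.5472 -0.34    0.0701]
0.06 40 [ 0.5431 -0.3436  0.0648] [ 0.5404 -0.3472  0.0602] [ 0.5469 -0.3408  0.0701]
0.065 17 [ 0.5437 -0.3439  0.0678] [ 0.542  -0.3461  0.0655] [ 0.546  -0.3415  0.0701]
zs [0.1902 0.191  0.1915 0.192  0.194 ]
((382.1719970703125, -258.99658203125), (32.47991943359375, 80.3159408569336), 86.58525085449219)
edge slope deg -3.526647109243066 [-0.06162945 -0.21921711]
gap 445 285.3325842696629 139.34831460674158
hole on top plane [[ 0.38217444 -0.25763738  0.19144688]] 0.1914468804185192
(344, 786, 3)
```

View pics/c2.png

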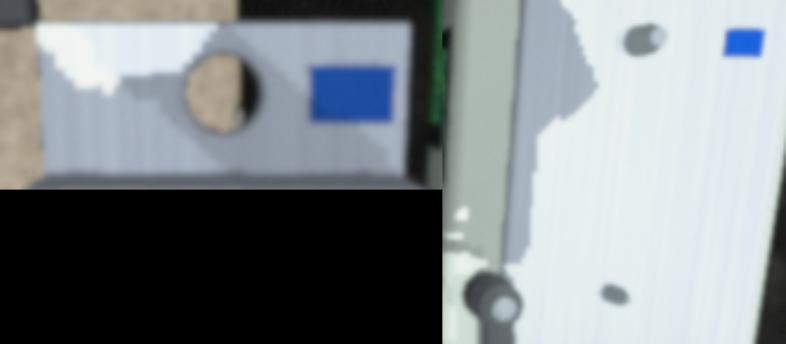

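```bash
python3 -m crank '[[[40,8,0,0,0,-0.007],[80,16,0,0,0,-0.007],[120,24,0,0,0,-0.007],[155,31,-15,0,0,-0.007],[170,34,-40,0,0,-0.007]]]'
python3 -m crank '[[[0,0,-30,0,0,0],[0,0,-45,0,0,0],[0,0,-52,0,0,0],[0,0,-52,0,0,0],[0,0,-52,0,0,0]]]'
python3 - <<'E'
from h import *
st=r.state();p=camera_params("wrist");im,d=get_image("wrist")
print(st['tool_pos'],np.degrees(np.arctan2(st['ee_rot'][1][1],st['ee_rot'][0][1])),st['ft_force'])
c=np.full(d.shape+(3,),np.nan);v,u=np.nonzero(d>0);c[v,u]=world(p,np.c_[u,v],d[v,u])
zt=st['tool_pos'][2]-.0475
w=c[112:168,220:352].reshape(-1,3);f=w[abs(w[:,2]-zt)<.006]
print(zt,np.median(f[:,2]),cv2.minAreaRect(np.float32(f[:,:2]*1000)))
pk=c[120:160,265:305].reshape(-1,3);k=pk[pk[:,2]<zt-.007];print(len(k),np.percentile(k,[2,50,98],axis=0).round(4).tolist())
k2=k[k[:,2]>.062];print(len(k2),k2.min(0) if len(k2) else'',k2.max(0) if len(k2) else'')
cv2.imwrite("pics/c3.png",cv2.resize(im[90:190,200:370],None,fx=4,fy=4,interpolation=cv2.INTER_CUBIC))
E
```

```text
time: 6.45
tool_pos: [0.553, -0.2846, 0.1997]
ee_rot: [[0.067, 0.998, 0.004], [0.998, -0.067, -0.002], [-0.002, 0.004, -1.0]]
ft_force: [-1.9, -0.6, -4.8]
opening: 0.127
grip_force: 40.0
time: 6.95
tool_pos: [0.5495, -0.2856, 0.1479]
ee_rot: [[0.069, 0.998, 0.001], [0.998, -0.069, -0.001], [-0.001, 0.001, -1.0]]
ft_force: [-1.0, -0.2, -5.5]
opening: 0.129
grip_force: 40.0
[ 0.54953271 -0.28564065  0.14789748] -3.949281490611243 [-1.02085399 -0.17766376 -5.47091038]
0.1003974783030047 0.10010955269967328 ((552.862060546875, -226.40098571777344), (31.932157516479492, 80.45307159423828), 86.13179779052734)
455 [[0.5441, -0.2345, 0.0478], [0.5529, -0.2255, 0.0598], [0.5617, -0.2169, 0.0902]]
190 [ 0.54468004 -0.23325865  0.06200201] [ 0.56136537 -0.21716097  0.09227611]
```

View pics/c3.png

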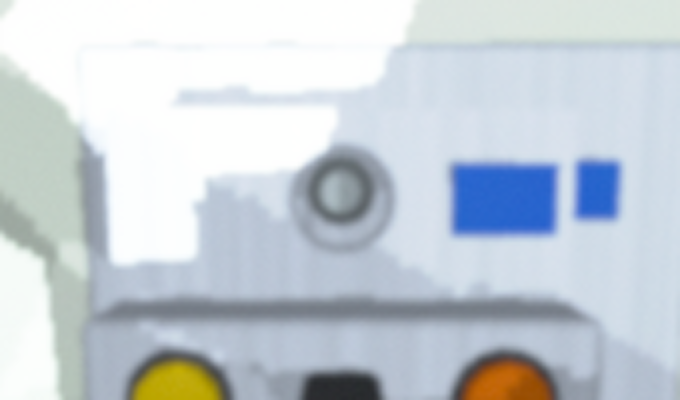

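The peg tip shows at crop (342,191), inside the hole's rim circle at (342,198). I'll convert both to world coordinates.

```bash
python3 - <<'E'
from h import *
p=camera_params("wrist")
to=lambda x,y:[[200+(x+.5)/4-.5,90+(y+.5)/4-.5]]
print('hole',onplane(p,to(342,198),.100),'tip',onplane(p,to(342,189),.07),onplane(p,to(342,193),.067))
E
```

```text
hole [[ 0.55295407 -0.22470918  0.1       ]] tip [[ 0.55306735 -0.22349421  0.07      ]] [[ 0.55301508 -0.2242939   0.067     ]]
```

```bash
python3 -m crank '[[[0,1,-8,0,0,0],[0,1,-14,0,0,0],[0,1,-20,0,0,0],[0,1,-25,0,0,0],[0,1,-28,0,0,0]]]'
python3 -m crank '[[[0,0,-3,0,0,0],[0,0,-6,0,0,0],[0,0,-8,0,0,0],[0,0,-8,0,0,0],[0,0,-8,0,0,0]]]'
```

```text
time: 7.5
tool_pos: [0.5489, -0.2843, 0.1182]
ee_rot: [[0.069, 0.998, -0.001], [0.998, -0.069, 0.0], [0.0, -0.001, -1.0]]
ft_force: [0.4, 0.0, -5.5]
opening: 0.125
grip_force: 40.0
time: 8.0
tool_pos: [0.5491, -0.2845, 0.111]
ee_rot: [[0.069, 0.998, 0.0], [0.998, -0.069, -0.0], [-0.0, 0.0, -1.0]]
ft_force: [-0.0, -0.9, -5.9]
opening: 0.131
grip_force: 40.0
```

```bash
python3 -m crank '[[[0,0,-1,0,0,0],[0,0,-2,0,0,0],[0,0,-2.5,0,0,0],[0,0,-2.5,0,0,0],[0,0,-2.5,0,0,0]]]'
```

```text
time: 8.5
tool_pos: [0.5492, -0.2843, 0.1091]
ee_rot: [[0.069, 0.998, 0.0], [0.998, -0.069, -0.0], [-0.0, 0.0, -1.0]]
ft_force: [-2.1, 4.0, 5.0]
opening: 0.128
grip_force: 40.0
```

```bash
python3 -m crank '[[[0,0,0,0,0,0],[0,0,0,0,0,0],[0,0,0,0,0,0],[0,0,0,0,0,0],[0,0,0,0,0,0]]]' 60
python3 -m crank '[[[0,0,40,0,0,0],[0,0,85,0,0,0],[-20,-20,115,0,0,0],[-60,-50,115,0,0,0],[-100,-85,115,0,0,0]]]'
python3 -m crank '[[[0,0,0,0,0,0],[0,0,0,0,0,0]]]' 
python3 - <<'E'
from h import *
st=r.state();p=camera_params("wrist");im,d=get_image("wrist");cv2.imwrite("pics/w4.png",im)
print(st['tool_pos'])
c=np.full(d.shape+(3,),np.nan);v,u=np.nonzero(d>0);c[v,u]=world(p,np.c_[u,v],d[v,u])
f=c.reshape(-1,3);f=f[(f[:,0]>.48)&(f[:,0]<.62)&(f[:,1]>-.4)&(f[:,1]<-.17)]
for lo,hi in((.056,.068),(.086,.096),(.13,.145)):
    q=f[(f[:,2]>lo)&(f[:,2]<hi)];print(lo,len(q),np.median(q[:,2]) if len(q) else'',cv2.minAreaRect(np.float32(q[:,:2]*1000)) if len(q) else '')
fl=f[(f[:,2]>.056)&(f[:,2]<.068)]
if len(fl)>9: print('flange plane',np.linalg.lstsq(np.c_[fl[:,:2],np.ones(len(fl))],fl[:,2],rcond=None)[0])
for n in("wrist","scene","side"):
    im,d=get_image(n);p=camera_params(n);v,u=np.nonzero(d>0);w=world(p,np.c_[u,v],d[v,u]);b=im[v,u].astype(int)
    k=w[(b[:,2]>110)&(b[:,1]<80)&(b[:,0]<90)&(w[:,2]>.082)&(w[:,2]<.12)&(w[:,0]>.43)&(w[:,0]<.53)&(w[:,1]>-.42)&(w[:,1]<-.3)]
    print(n,len(k),np.median(k,0).round(4) if len(k) else '',k.min(0).round(4) if len(k) else '',k.max(0).round(4) if len(k) else '')
E
```

```text
time: 9.0
tool_pos: [0.5491, -0.2845, 0.1084]
ee_rot: [[0.069, 0.998, 0.0], [0.998, -0.069, -0.0], [-0.0, 0.0, -1.0]]
ft_force: [0.2, -0.3, 0.2]
opening: 0.537
grip_force: 0.0
time: 9.5
tool_pos: [0.4509, -0.3679, 0.2246]
ee_rot: [[0.067, 0.998, 0.002], [0.998, -0.067, -0.002], [-0.001, 0.002, -1.0]]
ft_force: [-0.1, -1.4, -0.4]
opening: 0.654
grip_force: 0.0
time: 9.7
tool_pos: [0.4507, -0.3681, 0.2235]
ee_rot: [[0.071, 0.997, 0.0], [0.997, -0.071, 0.0], [0.0, 0.0, -1.0]]
ft_force: [0.4, -0.1, -0.1]
opening: 0.658
grip_force: 0.0
[ 0.45067255 -0.36809427  0.22354594]
0.056 4521 0.060825167228092815 ((536.282470703125, -282.8940124511719), (150.68173217773438, 104.68531799316406), 85.5577392578125)
0.086 5753 0.0909839590523687 ((541.7939453125, -308.6448669433594), (146.908203125, 91.89628601074219), 76.75200653076172)
0.13 1442 0.13601132283084988 ((547.893798828125, -283.7845764160156), (68.72982025146484, 12.761528015136719), 85.78498077392578)
flange plane [ 0.00105116 -0.00033814  0.06023003]
wrist 176 [ 0.4839 -0.3737  0.1126] [ 0.4774 -0.3808  0.0958] [ 0.4899 -0.3675  0.1148]
scene 27 [ 0.4788 -0.3762  0.1068] [ 0.4721 -0.3805  0.0862] [ 0.4875 -0.368   0.1146]
side 16 [ 0.4824 -0.3691  0.1081] [ 0.4767 -0.382   0.0875] [ 0.4898 -0.36    0.1177]
```

View pics/w4.png

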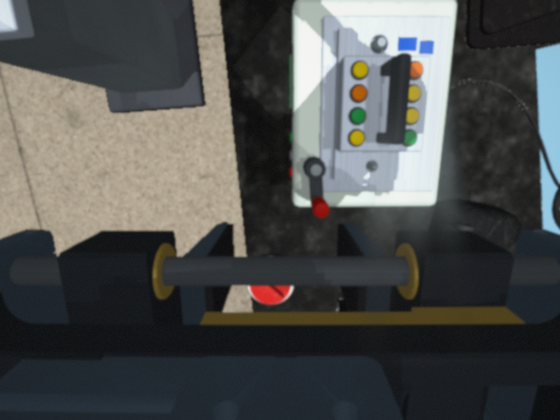

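The block is seated: flange top at about 61 mm and flat. The handle is centred at (395,98). The clamp knob is at (320,208), pivot (315,168), so the clamp angle is about 0.1 rad. I'll grip the knob lightly and follow the arc.

```bash
python3 -m crank '[[[20,-4,-20,0,0,0],[33,-6,-55,0,0,0],[33,-6,-90,0,0,0],[33,-6,-115,0,0,0],[33,-6,-123,0,0,0]]]' 50
python3 -m crank '[[[0,0,0,0,0,0],[0,0,0,0,0,0],[0,0,0,0,0,0],[0,0,0,0,0,0],[0,0,0,0,0,0]]]' 0 10
python3 -m crank '[[[0,0,0,0,0,0],[0,0,0,0,0,0],[0,0,0,0,0,0]]]'
```

```text
time: 10.4
tool_pos: [0.4841, -0.3715, 0.0977]
ee_rot: [[0.067, 0.998, -0.003], [0.998, -0.067, 0.003], [0.003, -0.003, -1.0]]
ft_force: [1.2, 0.3, -0.4]
opening: 0.547
grip_force: 0.0
time: 10.9
tool_pos: [0.4847, -0.3737, 0.1012]
ee_rot: [[0.069, 0.998, 0.001], [0.998, -0.069, -0.001], [-0.001, 0.001, -1.0]]
ft_force: [-0.9, -0.7, 5.2]
opening: 0.169
grip_force: 10.0
time: 11.2
tool_pos: [0.4847, -0.3738, 0.1012]
ee_rot: [[0.069, 0.998, 0.001], [0.998, -0.069, -0.001], [-0.001, 0.001, -1.0]]
ft_force: [-0.5, -0.2, 7.8]
opening: 0.169
grip_force: 10.0
```

```bash
python3 -m crank '[[[8,1,1,0,0,0],[16,4.5,1,0,0,0],[20,7,1,0,0,0],[23,10,1,0,0,0],[26,13.5,1,0,0,0]]]'
python3 -m crank '[[[2.5,3.5,0,0,0,0],[4.5,7.5,0,0,0,0],[6,11.5,0,0,0,0],[6.5,15,0,0,0,0],[7,18,0,0,0,0]]]'
python3 -m crank '[[[0,1,0,0,0,0],[0,1.5,0,0,0,0],[0,1.5,0,0,0,0]]]'
```

```text
time: 11.7
tool_pos: [0.5102, -0.3601, 0.1017]
ee_rot: [[0.069, 0.998, -0.001], [0.998, -0.069, -0.001], [-0.001, -0.0, -1.0]]
ft_force: [-5.0, -3.5, 2.0]
opening: 0.167
grip_force: 10.0
time: 12.2
tool_pos: [0.5174, -0.3421, 0.1016]
ee_rot: [[0.069, 0.998, 0.0], [0.998, -0.069, -0.001], [-0.001, 0.0, -1.0]]
ft_force: [-1.9, -4.6, 1.1]
opening: 0.17
grip_force: 10.0
time: 12.5
tool_pos: [0.5177, -0.3405, 0.1016]
ee_rot: [[0.069, 0.998, 0.001], [0.998, -0.069, -0.0], [-0.0, 0.001, -1.0]]
ft_force: [-0.7, -3.5, 3.4]
opening: 0.168
grip_force: 10.0
```

```bash
python3 -m crank '[[[0,-1,0,0,0,0],[0,-1,0,0,0,0],[0,-1,0,0,0,0],[0,-1,0,0,0,0]]]' 36
python3 -m crank '[[[0,0,30,0,0,0],[0,0,70,0,0,0],[-20,-10,110,0,0,0],[-60,-30,125,0,0,0],[-100,-50,125,0,0,0]]]'
python3 -m crank '[[[0,0,0,0,0,0],[0,0,0,0,0,0]]]'
python3 - <<'E'
from h import *
im,d=get_image("wrist");cv2.imwrite("pics/w5.png",im);p=camera_params("wrist");v,u=np.nonzero(d>0);w=world(p,np.c_[u,v],d[v,u]);b=im[v,u].astype(int)
k=w[(b[:,2]>110)&(b[:,1]<80)&(b[:,0]<90)&(w[:,2]>.105)&(w[:,2]<.12)&(w[:,1]>-.42)&(w[:,1]<-.3)]
print(np.median(k,0),len(k)); c=np.median(k,0)
print('clamp rad',np.arctan2(c[1]+.3415,c[0]-.4827)+np.radians(93.9))
f=w[(w[:,0]>.48)&(w[:,0]<.62)&(w[:,1]>-.4)&(w[:,1]<-.17)]
for lo,hi in((.056,.064),(.13,.145)):
    q=f[(f[:,2]>lo)&(f[:,2]<hi)];print(lo,len(q),np.median(q[:,2]),cv2.minAreaRect(np.float32(q[:,:2]*1000)))
E
```

```text
time: 12.9
tool_pos: [0.5174, -0.3411, 0.1013]
ee_rot: [[0.069, 0.998, -0.0], [0.998, -0.069, 0.0], [0.0, -0.0, -1.0]]
ft_force: [-0.4, -0.7, -1.5]
opening: 0.395
grip_force: 0.0
time: 13.4
tool_pos: [0.4175, -0.3924, 0.2291]
ee_rot: [[0.067, 0.998, 0.003], [0.998, -0.067, -0.003], [-0.003, 0.003, -1.0]]
ft_force: [-0.2, -0.4, 0.1]
opening: 0.398
grip_force: 0.0
time: 13.6
tool_pos: [0.4168, -0.3917, 0.2266]
ee_rot: [[0.071, 0.997, 0.0], [0.997, -0.071, 0.0], [0.0, 0.0, -1.0]]
ft_force: [-0.1, -0.1, 0.1]
opening: 0.393
grip_force: 0.0
[ 0.51547471 -0.34526887  0.11238197] 185
clamp rad 1.5243736982689318
0.056 3938 0.06056227938374751 ((537.08447265625, -282.3309326171875), (150.7919158935547, 105.24090576171875), 85.8550796508789)
0.13 1511 0.13578701677635194 ((547.9046630859375, -283.4906921386719), (68.3856430053711, 12.633550643920898), 85.9193344116211)
```

View pics/w5.png

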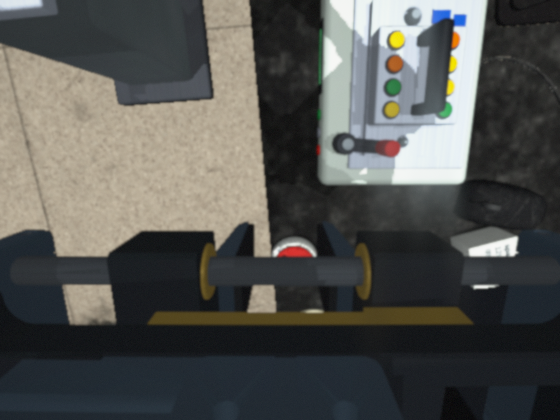

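The clamp finger now lies over the flange, with the pivot at (345,143) and the knob at (388,148), about 1.52 rad. The block is still seated, and the robot is clear of everything.

```bash
python3 -c "
from bench import order
print(order.finish_job())"
```

```text
the job is handed in; nothing more can be done
None
```

The tube block sits flat and fully home on both pegs with the thick peg in the wide hole, the clamp is swung to about 1.52 rad and released, and the job was handed in after about 14 s; the hand-in returned no verdict.

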